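# Refit the hob knob and hold it pressed in

## Robot

A 6-joint arm with a two-finger parallel gripper is mounted at the origin on the work surface. World frame = base frame: x ahead of the robot, y to its left, z up, the work surface at z = 0. Lengths are in m, angles in rad, forces in N, time in s.
With the tool pointing down it reaches from about 0.35 to 0.725 m from the base axis. Payload 4.3 kg.
Tool frame: the origin (TCP) lies at the very end of the fingers, on their centre line; the grasp point (between the pads) lies 19 mm behind it; x points along the fingers, z is the direction in which the jaws open and shut, and the axes are right-handed (so a half turn about x gives the same grasp; the last joint's range is limited). The gripper opens to 85 mm and grips with 20 to 120 N. Pads are 22 mm wide; open, the fingers measure 114 mm over their backs; the gripper's body (76 mm by 85 mm) begins 54 mm behind the grasp point. The pads swing forward as they close: fully open they stand 13 mm farther back than shut.
Start: joints at [0.991, 0.377, 0.081, 1.274, 0, 1.46], TCP at [0.26, 0.513, 0.231] pointing down, gripper open.
Joint ranges: [-2.72, 2.72], [-0.84, 1.66], [-1.02, 1.22], [-1.77, 2.12], [-1.37, 1.28], [-3.14, 3.14]. Speed limits (rad/s): [2.57, 2.57, 3.14, 3.14, 3.14, 3.14].

## Interface

Orientations are given as a unit quaternion [w, x, y, z].
In Python, from workcell import * gives the robot as it stands. The module is installed in compiled form; this text tells all that it offers. Calls block until the motion is done:
- goto(position, orientation): joint-space move of the TCP to a pose.
- move_linear(position, rate=0.15, rotation=None, f_stop=None): straight line of the TCP; rotation=None keeps the orientation; rate is the mean speed in m/s. With f_stop (N) it stops when the force on the tool has changed by that much, and returns True; else False.
- movej(angles): joint-space move.
- command_gripper(opening, newtons=None): opening from 0.0 (shut) to 1.0 (fully open); newtons is the grip in N (None keeps the last); returns when the fingers have stopped.
- wait(seconds).
- inverse_kinematics(position, orientation): joint angles nearest the present ones, or None.
- get_obs(): the state.
- camera(name): name is "scene" or "side" or "wrist"; returns a dict with "frame" (420x560x3 uint8, red, green, blue), "fx", "fy", "cx", "cy" (pixels), "k1" (the pictures are not rectified: a ray, as slopes to the right and down, at radius r is drawn at 1 + k1 r^2 times it, then the intrinsics apply), "xyz" and "orientation" of the camera in the world; the wrist camera has in their place "T_tool_cam" (4x4, takes a point from camera to tool coordinates, whose origin is the TCP and whose axes are the tool frame's). Camera axes: x right, y up, looking along -z (the intrinsics and any distortion apply to the point x, -y, -z); pixel columns grow to the right and rows downward; lengths in m; the calibration is good to about 2 mm. A picture is of the moment at which its call begins: read the wrist's pose just before it. There is no depth.
A pose or a line that the arm cannot do raises Unreachable and nothing moves.
- finish_job(): hands the job in, once; it reports no verdict.
The state is a dict: "time_s": time; "q": joint angles; "qd": joint speeds; "effort": joint torques, N m; "position": TCP position; "orientation": TCP orientation; "ft_force": force on the tool from outside, world axes, zero at the start; "moment": the same for the moment, N m; "opening": opening from 0.0 (shut) to 1.0 (fully open).
Only numpy, scipy, OpenCV 4.12 (cv2) and the standard library are available. Lean on these libraries where they do the work, as an engineer would, in place of code of your own. Each camera call takes 0.05 s, during which the arm holds its last target. There are 200 camera calls.

## Task

The control knob of the small gas hob has been taken off for cleaning and stands on the worktop. Pick it up, turn it so that the flat in its bore matches the flat of the hob's D-shaft, push it fully home on the shaft and then press knob and shaft well down against the spring, as for lighting the burner. Finish while still holding the knob pressed down, without letting go or easing off, and leave the jar, the mug and the spoon where they are.

Things in the scene. Friction and masses are not known exactly. Their poses are not given: they have to be found in the camera images.
- knob_mid (a point): Centre of the loose black knob, on its axis, 20 mm above its underside; it stands on the worktop, z up. Skirt: disc of 44 mm diameter, 0-18 mm above the underside. On it a bar grip along x, 18-40 mm up, 13 mm wide in y, parallel sides from x = -17 to +17 mm; blunt end at -x, wedge-shaped pointed end at +x out to 28 mm, past the skirt. 50-90 g.
- knob_pointer (a point): Tip of the knob's pointed end, 28 mm from the axis along the knob's +x, 20 mm above the underside; axes as knob_mid.
- knob_bore (a point): Centre of the mouth of the knob's bore, on the axis at the underside; axes as knob_mid. The bore is D-shaped, 16 mm deep, 14 mm diameter, its flat 3 mm from the axis on the +x side, under the pointed end; mouth chamfered 1 mm.
- stem_tip (a point): Centre of the top end of the upright steel D-shaft on the hob's top, 24 mm above it, z up. 12 mm diameter, one flat 2 mm from the axis; x points level out of the flat. 1 mm clearance all round in the bore; within about 10 degrees it goes in. Knob fully home: bore bottom on the shaft's end, knob_mid 4 mm above this point, underside 8 mm over the hob. Friction (0.2 N m) holds its angle.
- tab_tip (a point): Tip of the pointed tab of the thin steel washer at the shaft's foot, 33 mm from the shaft's axis, on the side of the shaft's flat; turns with the shaft.
- hob: Fixed white gas hob, box 270 (x) x 330 (y) x 60 mm high, origin at the centre of its underside. The shaft stands at x -10, y -115 mm in its frame; burner centred at y +55 mm with four pan-support arms up to 30 mm above the hob's top, none nearer than 80 mm to the shaft.
- stem (a joint): How far the shaft is pressed down against its spring: 0 at rest, stop at 0.006 (m). The spring needs about 3 N to start and 8.5 N at the stop; it springs back when let go.
- jar_mid (a point): Centre of the closed amber glass jar, 68 mm diameter, 100 mm high. Bystander.
- mug_mid (a point): Centre of the orange ceramic mug, 80 mm diameter, 92 mm high, handle on its +y side. Bystander.
- spoon: Stainless measuring spoon lying on the worktop, about 150 mm long along its x axis, origin under its middle. Bystander.
Mind the look-alikes: they are no part of the job. Leave any orange or purple look-alike of the part that bears knob_mid alone.

How it is judged:
On the way, in this order (a step that is already met when the one before it is completed fails the run):
1. the knob is lifted off the worktop (height (world z) of knob_mid above 0.07 m), for 0.1 s.
2. the knob is home on the shaft, flat on flat (z of knob_mid in the frame of stem_tip below 0.0065 m and horizontal distance between knob_mid and stem_tip below 0.0025 m and x of knob_pointer in the frame of stem_tip above 0.02 m and angle between knob_mid's own z axis and vertical below 0.12 rad), for 0.05 s.
At the end, for the whole second after the job is handed in: The knob is home on the shaft (bore bottom within 2.5 mm of the shaft's end, axes within 2.5 mm and 0.12 rad, flats matching within 0.28 rad), the shaft is pressed down more than 3 of its 6 mm, and the gripper's fingers still bear on the knob with more than 2 N (all of step 2 and angle between the x axis of knob_mid and the x axis of stem_tip, either way round below 0.28 rad and value of joint stem above 0.003 m and contact force between the fingers and knob above 2 N); the arm keeps its last pose, push and grip.
It fails at once if the jar, mug or spoon is moved more than 20 mm (distance of any of jar_mid, mug_mid, spoon from where it was at the start of the episode above 0.02 m).
It also fails if it takes over 35 s, if anything falls off the work surface, if the arm or the gripper's body presses on something with over 40 N, if the wrist force passes 120 N, or if a joint passes its speed limit or range.

## Working session

There is one attempt and no reset: what is moved stays moved. The work goes in short steps, each a Python script; the robot and the scene stay as the last script left them, time stands still between calls to the robot, and variables do not carry over. Pictures are saved under pics/ and viewed, about 8 in all and at most 12, crops included, and the job is handed in when it is done.

```bash
mkdir -p pics
cat > h.py <<'E'
from workcell import *
import numpy as np, cv2
from scipy.spatial.transform import Rotation as R
def rot(q): return R.from_quat([q[1],q[2],q[3],q[0]]).as_matrix()
def quat(M): q=R.from_matrix(M).as_quat(); return [q[3],q[0],q[1],q[2]]
def snap(name,fn):
    o=get_obs(); c=camera(name)
    if name=="wrist":
        T=np.eye(4);T[:3,:3]=rot(o["orientation"]);T[:3,3]=o["position"];T=T@np.array(c["T_tool_cam"])
    else:
        T=np.eye(4);T[:3,:3]=rot(c["orientation"]);T[:3,3]=c["xyz"]
    np.savez("pics/"+fn+".npz",T=T,k=[c[a] for a in("fx","fy","cx","cy","k1")],f=c["frame"])
    cv2.imwrite("pics/"+fn+".png",c["frame"][:,:,::-1])
def ray(fn,u,v):
    d=np.load("pics/"+fn+".npz");fx,fy,cx,cy,k1=d["k"];T=d["T"]
    K=np.array([[fx,0,cx],[0,fy,cy],[0,0,1]])
    a=cv2.undistortPoints(np.array([[[u,v]]],float),K,np.array([k1,0,0,0.]),None,None)[0,0]
    return T[:3,3],T[:3,:3]@np.array([a[0],-a[1],-1])
def onz(fn,u,v,z):
    p,r=ray(fn,u,v); return p+r*(z-p[2])/r[2]
def down(phi): # tool x down, jaw axis z at angle phi in world xy
    x=np.array([0,0,-1.]);z=np.array([np.cos(phi),np.sin(phi),0]);return quat(np.c_[x,np.cross(z,x),z])
def tri(*obs):
    A=np.zeros((3,3));b=np.zeros(3)
    for o in obs:
        p,r=ray(*o);r=r/np.linalg.norm(r);P=np.eye(3)-np.outer(r,r);A+=P;b+=P@p
    return np.linalg.solve(A,b)
E
python3 - <<'E'
from h import *
for n in("scene","side","wrist"): snap(n,n+"0")
o=get_obs();print(o)
for n in("scene0","side0","wrist0"):
    d=np.load(f"pics/{n}.npz");print(d["T"].round(3),d["k"])
a=np.load("pics/scene0.npz")["f"];b=np.load("pics/side0.npz")["f"]
cv2.imwrite("pics/both.png",cv2.resize(np.vstack([a,b])[:,:,::-1],None,fx=.71,fy=.71))
E
```

```text
{'time_s': 0.15, 'q': array([9.90698892e-01, 3.77908689e-01, 7.99350255e-02, 1.27439469e+00,
       2.30832347e-05, 1.46050293e+00]), 'qd': array([ 1.77315361e-03, -2.42416543e-03,  5.14241001e-03,  8.80325157e-05,
       -1.48416376e-04,  1.87627137e-03]), 'effort': array([ 5.74558726e-04, -4.64037180e+01,  2.70169741e+01,  1.39341614e-02,
        8.16457191e-05,  3.03994184e-06]), 'position': array([0.26001936, 0.51229152, 0.23056871]), 'orientation': array([ 0.60213596, -0.37012406,  0.60314853,  0.36966515]), 'ft_force': array([-0.4729671 , -0.57708728,  0.43601613]), 'moment': array([-0.02426934, -0.01521992,  0.06252773]), 'opening': 1.000063948299383}
[[ 0.848 -0.446  0.287  0.801]
 [ 0.53   0.706 -0.469 -0.533]
 [ 0.006  0.55   0.835  0.891]
 [ 0.     0.     0.     1.   ]] [4.04012621e+02 4.04012621e+02 2.74870017e+02 2.05131894e+02
 8.64811467e-04]
[[ 0.828  0.383 -0.409  0.117]
 [-0.561  0.555 -0.614 -0.739]
 [-0.008  0.738  0.675  0.793]
 [ 0.     0.     0.     1.   ]] [4.20871901e+02 4.20871901e+02 2.81978940e+02 2.05957501e+02
 1.72868241e-02]
[[ 0.453 -0.849 -0.272  0.191]
 [ 0.891  0.431  0.141  0.547]
 [-0.003 -0.306  0.952  0.373]
 [ 0.     0.     0.     1.   ]] [ 3.46344931e+02  3.46344931e+02  2.75663936e+02  2.11502058e+02
 -7.63035119e-02]
```

View pics/scene0.png

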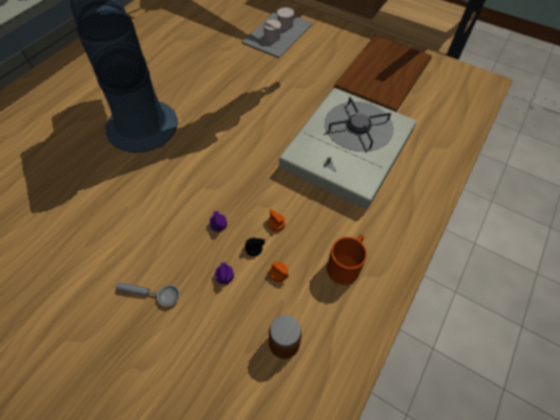

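View pics/side0.png

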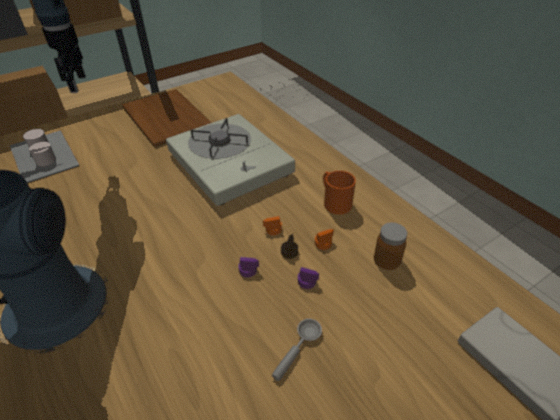

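Scene view: the black knob is at about (255,246) and the shaft with its tab at (328,161). In the side view the knob is at (290,247) and the shaft at (244,165). Orange and purple look-alikes surround the knob. Next I'll hover over both for close views.

Run:
```python
from h import *
k=tri(("scene0",254,246),("side0",290,249)); s=tri(("scene0",328,161),("side0",244,165))
print("knob",k,"stem",s)
for n,p in (("scene0",(219,221)),("scene0",(224,274)),("scene0",(277,220)),("scene0",(279,271))): print(p,onz(n,*p,.02))
print("start phi",np.arctan2(*(rot(get_obs()["orientation"])[:2,2][::-1])))
goto([s[0],s[1],.26],down(0.0) if 0 else get_obs()["orientation"]); snap("wrist","w_stem")
goto([k[0],k[1],.20],get_obs()["orientation"]); snap("wrist","w_knob")
print(get_obs()["time_s"],get_obs()["q"],get_obs()["position"])
for n in("w_stem","w_knob"):
    f=np.load(f"pics/{n}.npz")["f"][:,:,::-1]; cv2.imwrite(f"pics/{n}_f.png",cv2.resize(f,(800,600),interpolation=cv2.INTER_CUBIC))
```

```text
knob [ 0.51920537 -0.16799926  0.01072825] stem [0.5628568  0.12114743 0.07083848]
(219, 221) [ 0.40808436 -0.15869477  0.02      ]
(224, 274) [ 0.50317673 -0.26831218  0.02      ]
(277, 220) [ 0.52984139 -0.07840231  0.02      ]
(279, 271) [ 0.60715669 -0.19397209  0.02      ]
start phi 1.100992421079746
3.1917 [-4.26197342e-01  3.28291326e-01 -7.01530187e-02  1.17214798e+00
 -8.90850849e-04  4.00131345e-02] [ 0.51991282 -0.16683934  0.20040429]
```

View pics/w_stem_f.png

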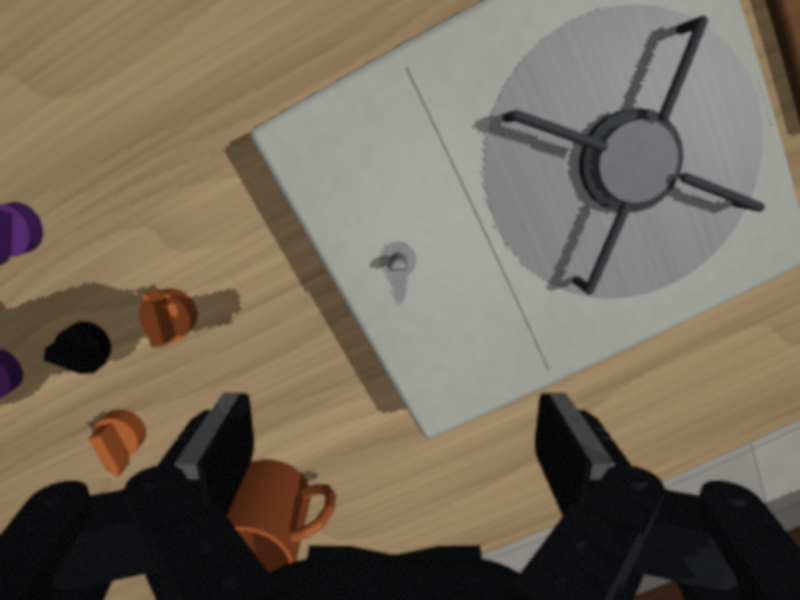

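View pics/w_knob_f.png

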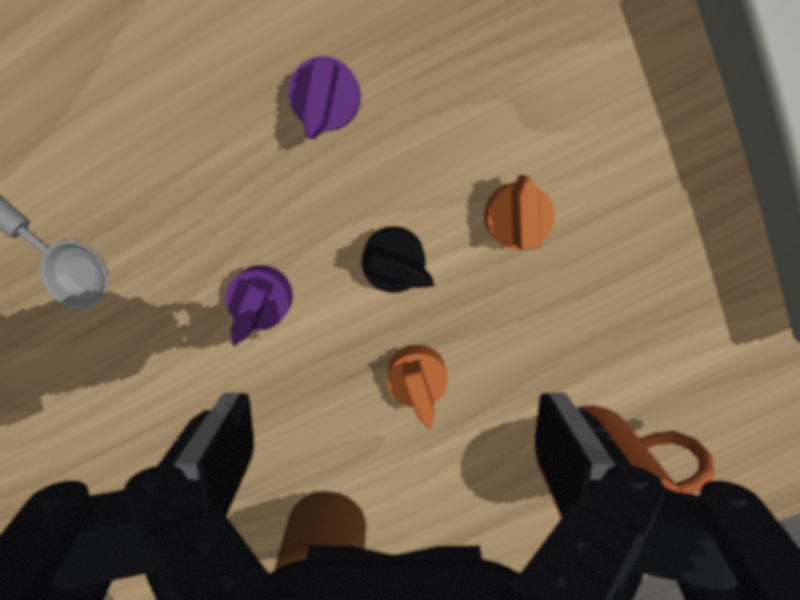

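The shaft is at about (398,262) with its tab tip at (400,302) in the hob view. In the other view the knob is at (393,260) with its pointer at (433,284). One combined, enlarged crop will sharpen these readings.

Run:
```python
from h import *
a=np.load("pics/w_stem.npz")["f"][160:220,250:310,::-1]
b=np.load("pics/w_knob.npz")["f"][150:210,248:308,::-1]
b=np.clip(255*(b/255.)**.45,0,255).astype(np.uint8)
f=lambda x:cv2.resize(x,(400,400),interpolation=cv2.INTER_CUBIC)
cv2.imwrite("pics/crop1.png",np.hstack([f(a),f(b)]))
```

```text
(no output)
```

View pics/crop1.png

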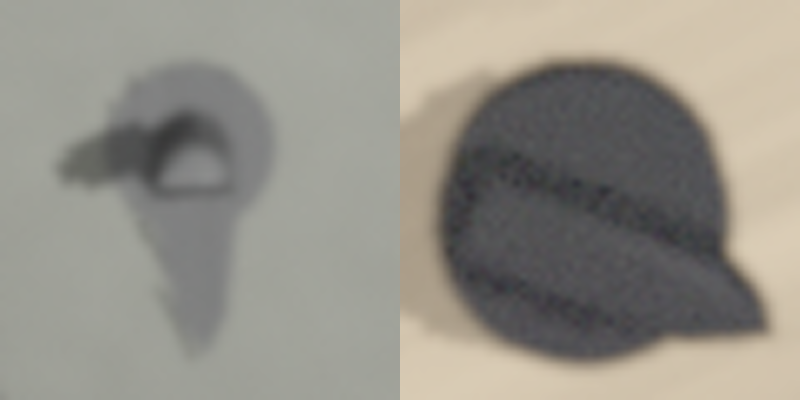

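```bash
cat >> h.py <<'E'
def proj(fn,P):
    d=np.load("pics/"+fn+".npz");fx,fy,cx,cy,k1=d["k"];T=d["T"]
    p=(np.atleast_2d(P)-T[:3,3])@T[:3,:3]; p=p*[1,-1,-1]
    K=np.array([[fx,0,cx],[0,fy,cy],[0,0,1]])
    return cv2.projectPoints(p,np.zeros(3),np.zeros(3),K,np.array([k1,0,0,0.]))[0][:,0]
t=np.linspace(0,2*np.pi,60)
def circ(r,z): return np.c_[r*np.cos(t),r*np.sin(t),0*t+z]
def place(P,c,a,z0): P=np.array(P,float);return np.c_[c[0]+P[:,0]*np.cos(a)-P[:,1]*np.sin(a),c[1]+P[:,0]*np.sin(a)+P[:,1]*np.cos(a),P[:,2]+z0]
bar=lambda z:[(-17,-6.5,z),(17,-6.5,z),(28,0,z),(17,6.5,z),(-17,6.5,z),(-17,-6.5,z)]
def knobm(c,a,z0=0): return [place(np.array(P)*.001,c,a,z0) for P in (circ(22,0),circ(22,18),bar(18),bar(40))]
t2=np.linspace(np.arccos(1/3),2*np.pi-np.arccos(1/3),40)
D=np.c_[6*np.cos(t2),6*np.sin(t2),0*t2+24];D=np.vstack([D,D[:1]])
def stemm(c,a,z0=.06): return [place(np.array(P)*.001,c,a,z0) for P in (circ(12.6,1),[(12,0,1),(33,0,1)],D)]
def overlay(fn,models,x0,y0,w,s,gamma=1):
    f=np.load("pics/"+fn+".npz")["f"][y0:y0+w,x0:x0+w,::-1]
    f=(255*(f/255.)**gamma).astype(np.uint8); f=cv2.resize(f,None,fx=s,fy=s,interpolation=cv2.INTER_CUBIC)
    for i,m in enumerate(models):
        q=((proj(fn,m)-[x0,y0]+.5)*s-.5)
        cv2.polylines(f,[np.round(q).astype(np.int32)],False,[(0,255,0),(255,255,0),(0,0,255),(0,255,255)][i%4],1,cv2.LINE_AA)
    return f
E
python3 - <<'E'
from h import *
S=20/3
pa=lambda x,y:((x+.5)/S-.5+250,(y+.5)/S-.5+160)
pb=lambda x,y:((x-400+.5)/S-.5+248,(y+.5)/S-.5+150)
c=onz("w_stem",*pa(192,144),.061);tp=onz("w_stem",*pa(192,358),.061);fl=onz("w_stem",*pa(195,184),.084)
d=tp-c;sa=np.arctan2(d[1],d[0]);print("washer",c,"tip",tp,np.linalg.norm(d),"ang",sa,"stem top",fl-.002*d/np.linalg.norm(d))
kc=onz("w_knob",*pb(583,210),.012)
e=[onz("w_knob",*pb(*p),.04) for p in((500,180),(720,258),(480,275),(640,325))]
A=[np.arctan2(*(e[i+1]-e[i])[:2][::-1]) for i in(0,2)]
tip=onz("w_knob",*pb(770,330),.03)
print("knob",kc,A,"tip ang",np.arctan2(*(tip-kc)[:2][::-1]),np.linalg.norm(tip-kc),"mid bar",sum(e)/4)
ka=np.mean(A)
cv2.imwrite("pics/ov1.png",np.hstack([overlay("w_stem",stemm(c,sa),250,160,60,20/3),overlay("w_knob",knobm(kc,ka),248,150,60,20/3,.45)]))
E
```

```text
washer [0.56346835 0.12379566 0.061     ] tip [0.59387693 0.10847612 0.061     ] 0.034049517450492464 ang -0.4666749937789468 stem top [0.56233703 0.12470831 0.084     ]
knob [ 0.517136   -0.16716731  0.012     ] [np.float64(0.7558977530692796), np.float64(0.7906414073353306)] tip ang 0.6407017455180074 0.034551345287321004 mid bar [ 0.5177748  -0.16703847  0.04      ]
```

View pics/ov1.png

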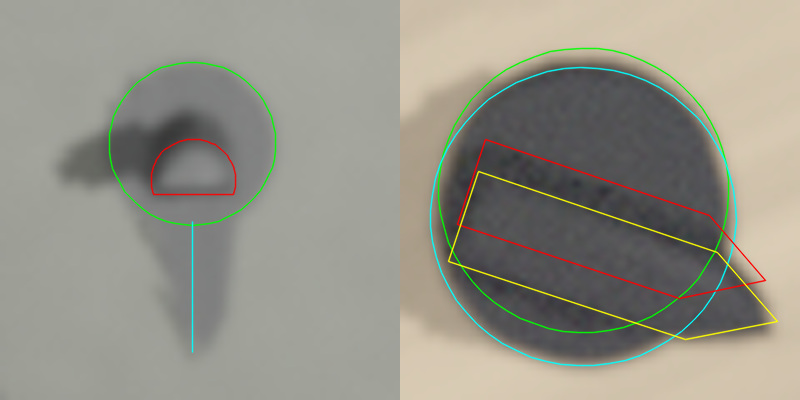

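The overlay agrees to about 1 mm: shaft at (0.563, 0.124) with its flat at -0.467 rad, knob at (0.5175, -0.1674) at about 0.75 rad. Next is the grasp.

Run:
```python
from h import *
c=np.array([.5175,-.1674]);ka=.75
q=down(ka+np.pi/2)
print(inverse_kinematics([*c,.021],q))
command_gripper(.6,40)
goto([*c,.10],q)
print(move_linear([*c,.0215],rate=.08,f_stop=8))
print(get_obs()["position"])
command_gripper(0,50)
o=get_obs();print(o["opening"],o["position"],o["ft_force"])
move_linear([*c,.14],rate=.12)
o=get_obs();print(o["time_s"],o["opening"],o["ft_force"],o["q"])
snap("side","side1");snap("wrist","w_g");snap("scene","scene1")
d=np.load("pics/w_g.npz")["f"][:,:,::-1]
u,v=proj("side1",o["position"])[0].astype(int);print(u,v)
a=np.load("pics/side1.npz")["f"][max(0,v-60):v+60,u-60:u+60,::-1]
a=(255*(a/255.)**.5).astype(np.uint8); d=(255*(d/255.)**.5).astype(np.uint8)
cv2.imwrite("pics/g.png",np.hstack([cv2.resize(a,(360,360)),cv2.resize(d,(440,330))[:,:].copy() if 0 else cv2.resize(d,(440,360))]))
```

```text
[-0.42950059  0.4731372  -0.35393171  0.74372743  0.         -1.17950059]
False
[ 0.51803905 -0.16762553  0.02204838]
0.13485343125558358 [ 0.51795814 -0.1676181   0.02202319] [-0.16947736  0.96696271  3.03641115]
7.45 0.13891963732189355 [ 0.02157965 -0.50422317 -1.54026559] [-4.29530286e-01  3.59120119e-01 -1.89357731e-01  1.02403654e+00
 -3.37131056e-06 -1.17949332e+00]
288 211
```

View pics/g.png

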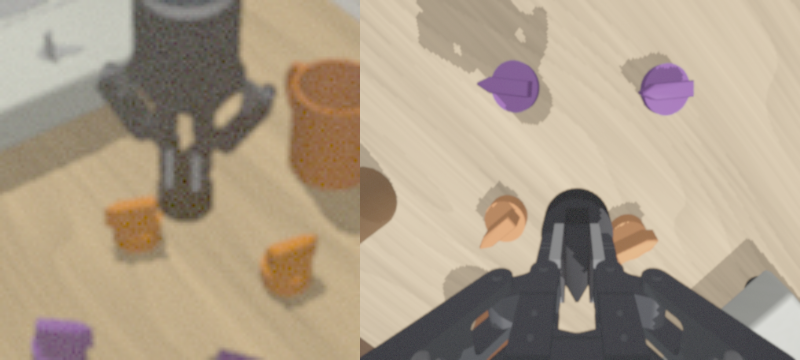

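The knob is held, with its pointer towards the bottom of the wrist image at (575,300). I'll check its seating in the gripper with a model overlay.

Run:
```python
from h import *
o=get_obs();p=o["position"];print(p)
m=knobm(p[:2],.75,p[2]-.022)
uv=np.vstack([proj("w_g",x) for x in m]);lo=uv.min(0);hi=uv.max(0);print(lo,hi)
x0,y0=(lo-8).astype(int);w=int(max(hi-lo)+16);s=560/w
cv2.imwrite("pics/ov2.png",np.hstack([overlay("w_g",[],x0,y0,w,400/w,.4),overlay("w_g",m,x0,y0,w,400/w,.4)]));print(x0,y0,w)
```

```text
[ 0.51685066 -0.16712806  0.13907368]
[231.16018709 218.29032242] [324.07937968 354.44410081]
223 210 152
```

View pics/ov2.png

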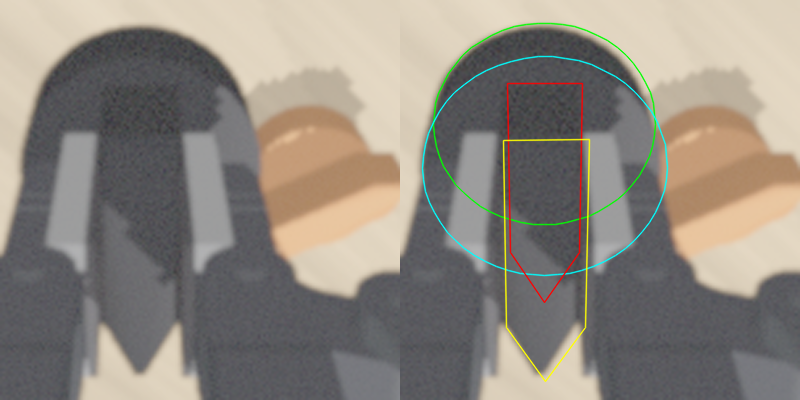

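The knob sits central in the grip. The wrist camera shows about 1 mm of sideways bias, which I'll carry into the shaft target. Next is transport and insertion with force monitoring.

Run:
```python
from h import *
s=np.array([.56385,.1250]);q=down(-.467+np.pi/2)
print(inverse_kinematics([*s,.17],q))
goto([*s,.17],q)
o=get_obs();print(o["time_s"],o["position"],o["opening"])
e=s-o["position"][:2]
move_linear([*(s+e),.116],rate=.08); wait(.2)
o=get_obs();print(o["position"],o["ft_force"])
e2=s-o["position"][:2]; x=s+e+e2
r=move_linear([*x,.092],rate=.02,f_stop=4)
o=get_obs();print(r,o["position"],o["ft_force"],o["moment"],o["time_s"])
```

```text
[ 0.10833833  0.40518048 -0.03718187  1.12843398  0.          0.57533833]
9.15 [0.56381738 0.12448628 0.16981036] 0.13637155034389395
[0.56444041 0.1255883  0.11668692] [ 1.08308401  0.35742424 -0.1567575 ]
False [0.56346372 0.12495764 0.09219029] [ 0.05979043  0.04424479 -0.68235734] [-0.06367534  0.04992195 -0.02634116] 11.525
```

It slid in without resistance: the underside is now about 14 mm below the shaft tip level. Now I'll press, logging the force in steps.

Run:
```python
from h import *
o=get_obs();x=[.56385,.1250]
for z in (.0905,.089,.0875,.086,.085):
    r=move_linear([*x,z],rate=.02,f_stop=14);wait(.15)
    o=get_obs();print(z,r,o["position"].round(5),o["ft_force"].round(2),round(o["opening"],3),round(o["time_s"],2))
    if r: break
for n in("side","scene"): snap(n,n+"2")
c=[]
for n in("side2","scene2"):
    u,v=proj(n,[.5635,.125,.085])[0].astype(int)
    f=np.load(f"pics/{n}.npz")["f"][v-35:v+35,u-35:u+35,::-1]
    c.append(cv2.resize((255*(f/255.)**.6).astype(np.uint8),(400,400),interpolation=cv2.INTER_CUBIC))
cv2.imwrite("pics/press.png",np.hstack(c))
```

```text
0.0905 False [0.56386 0.12502 0.09048] [-0.44 -0.08 -0.22] 0.142 11.93
0.089 False [0.56402 0.12497 0.08931] [-0.58  0.34  1.37] 0.141 12.32
0.0875 False [0.56403 0.12499 0.08766] [-0.63 -1.15  4.45] 0.143 12.72
0.086 False [0.56402 0.12497 0.08618] [-1.05 -1.12  5.15] 0.138 13.12
0.085 False [0.56404 0.12498 0.08531] [-1.07  0.32  6.21] 0.138 13.53
```

View pics/press.png

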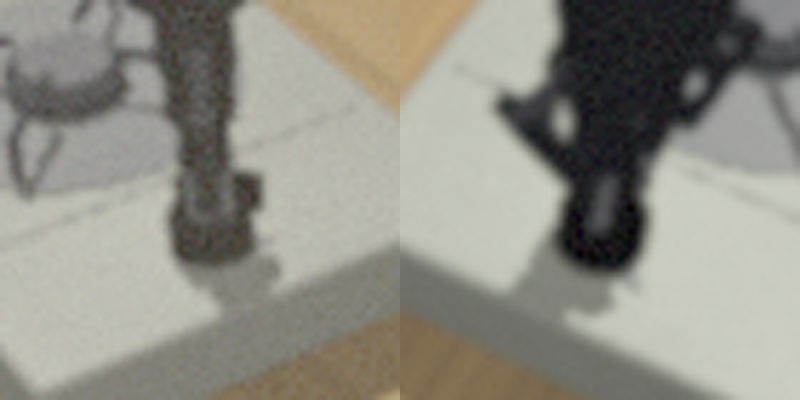

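Both views show the knob down over the shaft, upright, with the pointer on the tab's side. The force follows the spring, at about 6–7 N, which means roughly 4 mm. I'll press about 1.3 mm further for margin and hand in.

Run:
```python
from h import *
r=move_linear([.56385,.1250,.0836],rate=.02,f_stop=14);wait(.4)
for i in range(4):
    o=get_obs();print(r,o["position"].round(5),o["ft_force"].round(2),round(o["opening"],3),round(o["time_s"],2));wait(.1)
if o["ft_force"][2]>6.3 and o["opening"]>.1: finish_job();print("done")
```

```text
False [0.56405 0.12497 0.08412] [-2.02 -0.03  6.73] 0.14 14.28
False [0.56405 0.125   0.0841 ] [-1.25 -0.89  6.83] 0.14 14.38
False [0.56403 0.12498 0.0841 ] [-1.5  -0.9   6.73] 0.136 14.47
False [0.56404 0.125   0.0841 ] [-2.2  -1.4   6.69] 0.137 14.57
the job is handed in; nothing more can be done
done
```

I picked up the black knob by its bar, turned it to the angle of the shaft's flat, slid it onto the shaft and pressed it down. I handed it in still gripped and pressed, at about 14.6 s of the 35 s allowed; the hand-in gives no verdict.

**Last checks:**
- **Fit:** the knob went down over the shaft with no noticeable force. The spring began to push back at about the height where the knob should be fully home.
- **Press:** at the end the spring force was steady at about 6.7 N, which by the spring data means the shaft was pressed about 4 to 5 mm of its 6 mm. Gripper height agrees: 84.1 mm, against about 89 mm when home.
- **Grip:** the fingers stayed closed on the bar (opening about 0.14).
- **Bystanders:** the arm's path stayed clear of the jar, mug and spoon and I noticed no contact, but I did not re-measure their positions.

**Small disagreements:**
- The knob looked 3–7% smaller in the wrist camera than its stated size, and the camera had about 1 mm of sideways bias. I corrected the shaft position for the bias.
- There was a side force of 1–2.5 N while pressing.
- The bore and flat can't be seen once the knob is on, so flat-on-flat is inferred from the easy entry and from the pointer sitting on the tab's side.

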